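# Re-arm a tripped electronics bench with the two-button reset

## Robot

A 6-joint arm with a two-finger parallel gripper is mounted at the origin on the work surface. World frame = base frame: x ahead of the robot, y to its left, z up, the work surface at z = 0. Lengths are in mm, angles in degrees, forces in N, time in s.
With the tool pointing down it reaches from about 350 to 850 mm from the base axis. Payload 8.1 kg.
Tool frame: the origin (TCP) lies where the fingers leave the gripper's body, on its centre line; the fingertips stand 73 mm ahead of it and the grasp point (between the pads) lies 54 mm ahead of it; z points along the fingers, y is the line along which they close (so a half turn about z gives the same grasp; the last joint's range is limited). The gripper opens to 85 mm and grips with 20 to 120 N. Pads are 22 mm wide; open, the fingers measure 114 mm over their backs; the gripper's body (76 mm by 85 mm) begins 54 mm behind the grasp point. The pads swing forward as they close: fully open they stand 13 mm farther back than shut.
Start: joints at [71.253, 7.471, 85.268, -0, 87.261, -4.893], TCP at [143.648, 582.556, 303.892] pointing down, gripper open.
Joint ranges: [-169.43, 169.43], [-51.17, 129.36], [1.28, 143.12], [-76.62, 256.62], [0, 156.53], [-152.29, 152.29]. Speed limits (degrees/s): [136.94, 136.94, 159.86, 180, 180, 180].

## Interface

Orientations are given as [roll, pitch, yaw] about the fixed x, y, z axes, in that order (R = Rz(yaw) Ry(pitch) Rx(roll)).
In Python, from bench import sense, optics, r gives the robot as it stands.
- The arm moves only by the tool servo_tool, never from a script. Its argument "plan" is a list that holds one entry, the list of rows, each a list of 5 numbers: the shift along the world's x, y, z in m, then the turn about the world's z in degrees, then the finger opening in m, from 0 to 0.0854. A call has 1 to 10 rows; each row shifts and turns the commanded pose from where the row before left it; what a row does not reach is not made up. A row lasts 1/10 s, in which the tool goes at most 50 mm and 8.59 degrees, less where a joint would pass 70% of its speed; a pose out of reach is approached as far as the arm can. A call is refused whole if a number of a shift passes 0.05 or a number of a turn 8.59, either way. A call with a gripper value outside its range is refused whole. The fingers move at their own pace and stop on an object; "force" is the grip in N (left out, the last holds). Time passes only in rows, so rows that do not move let the fingers close. It gives the time, the measured TCP pose, the force, the opening and the grip force at its end, in the units of the state.
- sense(): the state, without advancing time (a new reading comes with each control period).
- optics.snapshot(name): name is "scene" or "top" or "wrist"; returns a dict with "frame" (420x560x3 uint8, blue, green, red), "fx", "fy", "cx", "cy" (pixels), "cam_to_world" (4x4, takes a point from camera to world coordinates). Camera axes: x right, y down, z forward; pixel columns grow to the right and rows downward; lengths in mm; the calibration is good to about 2 mm. A picture is of the moment at which its call begins. There is no depth.
- r.hand_in(): hands the job in; it is judged then, once.
The state is a dict: "time": time; "joint_pos": joint angles; "qd": joint speeds; "joint_efforts": joint torques, N m; "tool_pos": TCP position; "tcp_rot": TCP orientation; "ft_force": force on the tool from outside, world axes, zero at the start; "wrist_torque": the same for the moment, N m; "finger_gap": finger opening in mm; "grip_force": force on a finger pad.
Only numpy, scipy, OpenCV 4.12 (cv2) and the standard library are available. Lean on these libraries where they do the work, as an engineer would, in place of code of your own. Each camera call takes 0.05 s, during which the arm holds its last target. There are 200 camera calls.

## Task

The lab bench has tripped: bring it back using fingertips only. First push the toggle lever on the smaller white box all the way over to the other end of its swing; then, on the wider white box, press the two large round buttons together, one fingertip on each, all the way down, hold both down for at least three seconds without a break, and let both come back up. Pick nothing up, do not press the small test button on the wider box, do not press the large buttons until the lever is over, never press one of them down alone, and leave everything else on the bench where it is.

Things in the scene. Friction and masses are not known exactly. Their poses are not given: they have to be found in the camera images.
- switchbox: The smaller white box, screwed to the bench: 110 mm (x) by 100 mm (y) by 50 mm high, origin at the centre of its underside, z up. On the middle of its top sits a grey block 70 mm (x) by 50 mm (y) by 25 mm high (block top 75 mm above the bench) that carries the toggle lever. The lever swings in the box's own xz plane, from leaning to the box's -x to leaning to the box's +x.
- lever (a joint): The toggle lever's angle in rad: near 0 (0 to 0.2) at the start, leaning 0.5 rad from vertical to the box's -x; 1.0 is the other end stop, leaning 0.5 rad to the box's +x. Stiff enough to stay where it is left; about 1 to 2 N at the tip moves it.
- lever_tip (a point): Centre of the black ball (26 mm diameter) at the lever's end. The lever is a 10 mm thick steel rod, 60 mm from its pivot to the ball's centre; the pivot lies over the centre of the box, 72 mm above the bench, and runs along the box's y. The ball's centre is 125 mm above the bench at either end of the swing, 132 mm when upright.
- relay: The wider white box, screwed to the bench: 120 mm (x) by 160 mm (y) by 50 mm high, origin at the centre of its underside, z up. On top: two large round black buttons in steel collars, side by side along the box's y, a small lamp between them, and one small black test button near its -x, -y corner.
- pair_mid (a point): The point midway between the two large buttons, at the height of their tops (74 mm above the bench); the buttons lie 33 mm to either side along y. Its axes are the box's. A steel and glass lamp, 14 mm across, stands here up to 70 mm above the bench.
- button_a_top (a point): Centre of the top of the large round button on the box's +y side: 34 mm diameter, top 74 mm above the bench, 12 mm proud of its collar (50 mm diameter, top 62 mm above the bench).
- button_b_top (a point): The same for the equal button on the box's -y side, 66 mm from the other, centre to centre.
- button_a (a joint): Travel of the +y button in m: 0 up, 0.008 fully down. Sprung: 1.5 N starts it, 5 N puts it fully down; it springs back up by itself.
- button_b (a joint): The same for the -y button.
- test_button (a joint): Travel of the small test button in m (0 up, 0.004 down). It is 12 mm in diameter and stands at x -40 mm, y -45 mm on the wider box, its top 70 mm above the bench. Leave it alone.
- screwdriver: Loose bystander: screwdriver with a blue handle, 170 mm long, 26 mm high, lying beside the wider box. Origin under its middle.
- spool: Loose bystander: aluminium spool standing on end, 54 mm diameter, 42 mm high. Origin at the centre of its underside.
- flux_jar: Loose bystander: small amber jar with a white cap, 44 mm diameter, 45 mm high. Origin at the centre of its underside.
- meter: Loose bystander: orange and black hand multimeter lying flat, 75 by 150 by 36 mm high. Origin at the centre of its underside.
- circuit_board: Loose bystander: ochre circuit board, 100 by 190 mm, about 22 mm high with its parts. Origin at the centre of its underside.
- parts_bin: Loose bystander: blue divided parts tray, 100 by 130 by 40 mm. Origin at the centre of its underside.
- cutters: Loose bystander: side cutters with red handles, about 130 by 62 by 13 mm. Origin on the bench under their middle.
There are look-alikes about, which are no part of the job. Leave any green look-alike of the relay alone.

How it is judged (in metres and radians):
On the way, in this order (a step that is already met when the one before it is completed fails the run):
1. the toggle lever is pushed over to its other end (past 0.85 of 1.0 rad) (value of joint lever above 0.85 rad), for 0.1 s.
2. both large buttons are down together (each past 6.5 of 8 mm), each under a finger, for 3 s without a break (value of joint each of button_a, button_b above 0.0065 m and contact force between the fingers and button_a above 0.5 N and contact force between the fingers and button_b above 0.5 N), for 3 s.
At the end, for the whole second after the job is handed in: The lever stands past 0.85 of its 1.0 rad swing, both large buttons are back up (within 1 mm) after the three-second hold, and the test button is up (value of joint lever above 0.85 rad and value of joint each of button_a, button_b, test_button below 0.001 m); the robot touches nothing.
It fails at once if a large button is pressed (past 3 mm) while the lever is not yet over (value of joint lever below 0.85 rad and value of joint any of button_a, button_b above 0.003 m).
It fails at once if one large button is pressed down (past 6 mm) while the other is still up (under 1 mm) ((value of joint button_a above 0.006 m and value of joint button_b below 0.001 m) or (value of joint button_b above 0.006 m and value of joint button_a below 0.001 m)).
It fails at once if the small test button is pressed (past 2 mm) (value of joint test_button above 0.002 m).
It fails at once if a bystander is lifted, carried or pushed away (more than 20 mm from its place) (distance of any of screwdriver, spool, flux_jar, meter, circuit_board, parts_bin, cutters from where it was at the start of the episode above 0.02 m).
It also fails if it takes over 54 s, if anything falls off the work surface, if the arm or the gripper's body presses on something with over 40 N, if the wrist force passes 120 N, or if a joint passes its speed limit or range.

## Working session

There is one attempt and no reset: what is moved stays moved. The work goes in short steps, Python scripts to look and compute and a tool call to move; the robot and the scene stay as the last step left them, time stands still between calls to the robot, and variables do not carry over. Pictures are saved under pics/ and viewed, at most 10 in all, crops included, and the job is handed in when it is done.

Besides the shell and the picture viewer there is one more tool, called after "Emit:" by a JSON object that holds its "name" and its "arguments". servo_tool: Moves the arm, as the interface text tells. Its arguments: {"type":"object","properties":{"plan":{"type":"array"},"force":{"type":"number"}},"required":["plan"]}

```bash
mkdir -p pics; ls; python3 - <<'E'
from bench import sense, optics, r
import cv2,numpy as np,pickle
s=sense();print(s)
d={}
for n in("scene","top","wrist"):
    o=optics.snapshot(n);d[n]=o;cv2.imwrite(f"pics/{n}0.png",o["frame"]);print(n,o["fx"],o["cx"],o["cy"],np.round(o["cam_to_world"],3).tolist())
pickle.dump(d,open("snap0.pkl","wb"))
E
```

```text
pics
{'time': 0.0, 'joint_pos': array([ 7.12505448e+01,  7.51479059e+00,  8.53303109e+01, -1.52230190e-03,
        8.72591371e+01, -4.89108272e+00]), 'qd': array([-0.01523595, -0.05871527,  0.10289983,  0.01401808, -0.0165197 ,
       -0.15147174]), 'joint_efforts': array([ 4.86638128e-04, -5.69380760e+01, -5.00571620e+01, -2.02973324e-04,
        1.45801215e-02, -9.15550208e-05]), 'tool_pos': array([143.54704027, 582.15298208, 302.83770936]), 'tcp_rot': array([-1.79896011e+02, -7.37268374e-03,  1.66141695e+02]), 'ft_force': array([-0.11793417, -0.36066323, -0.20124239]), 'wrist_torque': array([-0.01376083, -0.02062428,  0.00368247]), 'grip_force': 0.0, 'finger_gap': 85.30800290981757}
scene 456.444720818239 282.4403349656526 213.77291501683638 [[0.843, 0.421, -0.334, 955.073], [0.537, -0.658, 0.528, -593.338], [0.002, -0.625, -0.781, 996.344], [0.0, 0.0, 0.0, 1.0]]
top 384.35888684810584 285.55377571497587 214.3726952109595 [[0.015, -0.993, 0.118, 450.677], [-1.0, -0.015, -0.0, -7.612], [0.002, -0.118, -0.993, 1119.519], [0.0, 0.0, 0.0, 1.0]]
wrist 327.1649796343359 277.4994244240265 211.8948596283228 [[0.239, 0.924, 0.299, 67.969], [0.971, -0.227, -0.076, 601.062], [-0.002, 0.308, -0.951, 372.481], [0.0, 0.0, 0.0, 1.0]]
```

View pics/scene0.png

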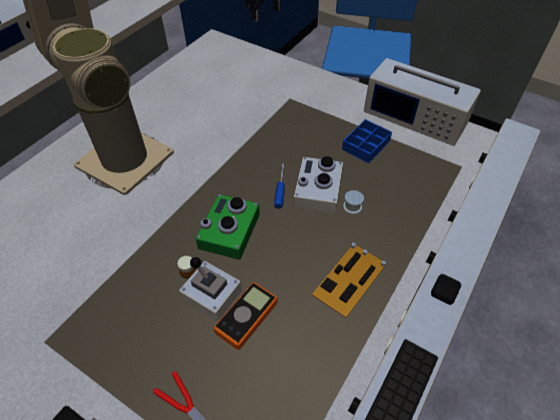

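View pics/top0.png

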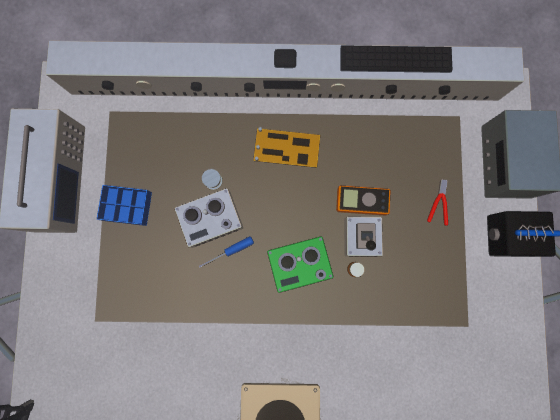

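The scene picture shows the white relay at about (318,180), the green look-alike at (228,222) and the switchbox at (210,285), with its lever ball at (196,263). In the top view the relay is at (208,218), with buttons at (192,215) and (214,206) and the test button at (227,224). The switchbox is at (364,237) with its ball at (370,245), leaning toward world -x. The jar is just beyond it at (357,270).

```bash
cat > h.py <<'E'
import numpy as np,cv2
def ray(o,p):
    T=np.array(o["cam_to_world"]);d=T[:3,:3]@[(p[0]-o["cx"])/o["fx"],(p[1]-o["cy"])/o["fy"],1];return T[:3,3],d/np.linalg.norm(d)
def plane(o,p,z):
    c,d=ray(o,p);return c+d*(z-c[2])/d[2]
def tri(o1,p1,o2,p2):
    a,d=ray(o1,p1);b,e=ray(o2,p2);s=np.linalg.lstsq(np.c_[d,-e],b-a,rcond=None)[0]
    P,Q=a+s[0]*d,b+s[1]*e;return (P+Q)/2,np.linalg.norm(P-Q)
def blobs(o,box,thr,amin=8):
    x0,y0,x1,y1=box;g=o["frame"][y0:y1,x0:x1].max(2)
    m=((g<thr) if thr>0 else (g>-thr)).astype(np.uint8)
    n,_,st,c=cv2.connectedComponentsWithStats(m)
    return [(st[i,4],st[i,2],st[i,3],np.round(c[i]+[x0,y0],1)) for i in range(1,n) if st[i,4]>=amin]
E
python3 - <<'E'
import pickle,cv2
from h import *
d=pickle.load(open("snap0.pkl","rb"));t,s=d["top"],d["scene"]
for n,o,b in(("top relay",t,(178,188,242,245)),("scene relay",s,(297,153,345,212)),("top sw",t,(346,216,384,257)),("scene sw",s,(180,252,240,312))):
    print(n,*blobs(o,b,35),sep="\n ")
def big(o,b,k):
    x0,y0,x1,y1=b;return cv2.resize(o["frame"][y0:y1,x0:x1],None,fx=k,fy=k,interpolation=cv2.INTER_CUBIC)
c=[big(t,(170,180,245,250),5),big(s,(280,150,355,220),5),big(t,(330,210,405,280),5),big(s,(172,245,247,315),5)]
cv2.imwrite("pics/c0.png",cv2.resize(np.vstack([np.hstack(c[:2]),np.hstack(c[2:])]),(640,598)))
E
```

```text
top relay
scene relay
 (np.int32(96), np.int32(12), np.int32(10), array([326.5, 161.2]))
 (np.int32(95), np.int32(12), np.int32(10), array([323.4, 178.4]))
 (np.int32(10), np.int32(4), np.int32(3), array([302.8, 179. ]))
top sw
scene sw
 (np.int32(90), np.int32(10), np.int32(12), array([195.4, 262.3]))
 (np.int32(17), np.int32(8), np.int32(9), array([211.3, 281.2]))
 (np.int32(73), np.int32(34), np.int32(17), array([211.9, 290.2]))
 (np.int32(49), np.int32(11), np.int32(12), array([235.2, 306.3]))
```

View pics/c0.png

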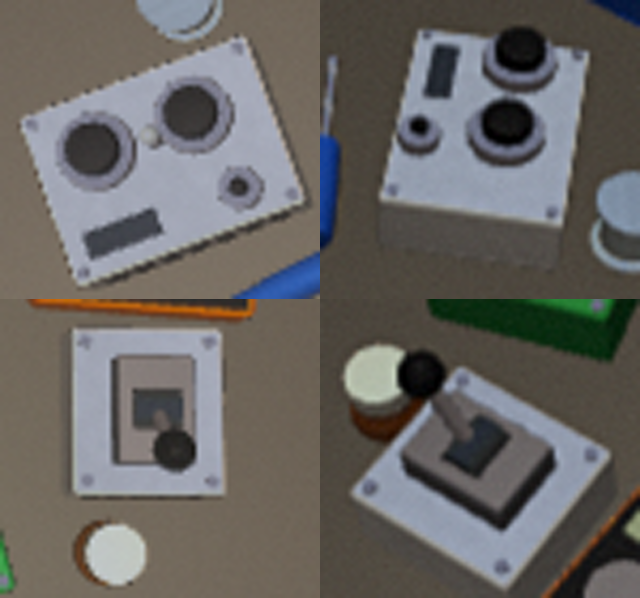

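The crops show both boxes clearly. The relay's test button lies on the lower right (-x, -y). The switchbox is nearly square to world, and its lever leans toward world -x, near the jar. Next I triangulate these points.

```bash
python3 - <<'E'
import pickle
from h import *
d=pickle.load(open("snap0.pkl","rb"));t,s=d["top"],d["scene"]
for th in(60,75,90):
  print(th,*blobs(t,(178,188,242,245),th,20),"sw",*blobs(t,(346,216,384,257),th,20),sep="\n ")
# white box top faces
for n,b,lo in(("relay",(170,186,245,250),120),("sw",(340,214,390,258),120)):
    x0,y0,x1,y1=b;f=t["frame"][y0:y1,x0:x1].astype(int)
    m=((f.min(2)>lo)).astype(np.uint8);n_,l,st,_=cv2.connectedComponentsWithStats(m);i=1+st[1:,4].argmax()
    c=np.argwhere(l==i)[:,::-1]+[x0,y0]
    q=cv2.boxPoints(cv2.minAreaRect(c.astype(np.float32)))
    P=np.array([plane(t,p,50) for p in q]);e=P[1]-P[0];g=P[2]-P[1]
    print(n,P.mean(0).round(1),[ (np.linalg.norm(v).round(1),np.degrees(np.arctan2(v[1],v[0])).round(1)) for v in(e,g)])
E
```

```text
60
 (np.int32(104), np.int32(12), np.int32(12), array([214.4, 205.5]))
 (np.int32(103), np.int32(12), np.int32(12), array([191.4, 214. ]))
 sw
 (np.int32(73), np.int32(10), np.int32(10), array([370.5, 244.6]))
75
 (np.int32(118), np.int32(13), np.int32(12), array([214.2, 205.7]))
 (np.int32(123), np.int32(13), np.int32(12), array([191.2, 214.4]))
 (np.int32(26), np.int32(9), np.int32(6), array([194.8, 235.5]))
 sw
 (np.int32(29), np.int32(2), np.int32(24), array([356.3, 236.2]))
 (np.int32(166), np.int32(15), np.int32(19), array([368.3, 239.4]))
90
 (np.int32(130), np.int32(13), np.int32(13), array([214.2, 205.8]))
 (np.int32(128), np.int32(13), np.int32(12), array([191.2, 214.4]))
 (np.int32(97), np.int32(18), np.int32(11), array([198.4, 234.1]))
 (np.int32(42), np.int32(24), np.int32(11), array([219.4, 236.2]))
 sw
 (np.int32(45), np.int32(2), np.int32(25), array([356.6, 234.9]))
 (np.int32(183), np.int32(15), np.int32(19), array([368.2, 239.3]))
 (np.int32(29), np.int32(29), np.int32(1), array([363., 256.]))
relay [567.1 211.2  50. ] [(np.float64(160.3), np.float64(-68.1)), (np.float64(119.2), np.float64(-158.0))]
sw [ 520.8 -228.6   50. ] [(np.float64(98.1), np.float64(-89.1)), (np.float64(105.9), np.float64(179.1))]
```

```bash
python3 - <<'E'
import pickle
from h import *
d=pickle.load(open("snap0.pkl","rb"));t,s=d["top"],d["scene"]
for n,a,b in(("ball",(370.5,244.6),(195.4,262.3)),("a",(191.3,214.3),(323.4,178.4)),("b",(214.3,205.6),(326.5,161.2)),("a~",(191.3,214.3),(326.5,161.2)),("b~",(214.3,205.6),(323.4,178.4))):
    P,e=tri(t,a,s,b);print(n,P.round(1),e.round(1),plane(t,a,74).round(1))
print("jar",plane(t,(357,270),45).round(),"spool",plane(t,(211,178),42).round())
E
```

```text
ball [ 493.3 -228.3  126.3] 0.7 [ 495.8 -239.7   74. ]
a [570.5 258.5  11.6] 20.8 [571.3 250.2  74. ]
b [591.8 178.3 154.8] 16.7 [596.3 188.1  74. ]
a~ [569.5 246.5  88.5] 0.4 [571.3 250.2  74. ]
b~ [594.1 185.4  87.3] 0.9 [596.3 188.1  74. ]
jar [ 426. -208.   45.] spool [680. 206.  42.]
```

Emit:
{"name": "servo_tool", "arguments": {"plan": [[[0.04,-0.03,0,2,0],[0.04,-0.03,0,2,0],[0.04,-0.03,0,2,0],[0.04,-0.03,0,2,0],[0.04,-0.03,0,2,0],[0.03,-0.04,0,2,0],[0.03,-0.04,0,2,0],[0.02,-0.045,0,0,0],[0.01,-0.05,0,0,0],[0,-0.05,0,0,0]]]}}

```text
time: 1.15
tool_pos: [434.1, 206.4, 303.5]
tcp_rot: [-180.0, -0.0, -179.9]
ft_force: [0.3, -0.4, 0.1]
finger_gap: 0.0
grip_force: 0.0
```

Emit:
{"name": "servo_tool", "arguments": {"plan": [[[0,-0.05,0,0,0],[0,-0.05,0,0,0],[0,-0.05,0,0,0],[0,-0.05,0,0,0],[0,-0.05,0,0,0],[0,-0.05,0,0,0],[0,-0.05,-0.02,0,0],[0,-0.05,-0.02,0,0],[0,-0.035,-0.02,0,0],[0,0,-0.02,0,0]]]}}

```text
time: 2.15
tool_pos: [432.8, -223.2, 225.9]
tcp_rot: [-179.9, -0.0, 179.9]
ft_force: [0.1, 0.2, -0.2]
finger_gap: -0.2
grip_force: 0.0
```

Emit:
{"name": "servo_tool", "arguments": {"plan": [[[0,0,-0.02,0,0],[0,0,-0.015,0,0],[0,0,0,0,0],[0,0,0,0,0]]]}}

```text
time: 2.55
tool_pos: [433.5, -219.1, 192.0]
tcp_rot: [180.0, -0.0, -179.8]
ft_force: [0.6, -0.4, 0.4]
finger_gap: -0.1
grip_force: 0.0
```

```bash
python3 - <<'E'
from bench import sense, optics, r
import cv2,numpy as np
s=sense();print(s["time"],s["tool_pos"],s["ft_force"])
f=[optics.snapshot(n)["frame"] for n in("scene","top","wrist")]
c=[cv2.resize(f[0][215:320,150:290],(400,300)),cv2.resize(f[1][195:300,300:440],(400,300)),cv2.resize(f[2],(400,300))]
cv2.imwrite("pics/c1.png",np.vstack([np.hstack(c[:2]),np.hstack([c[2],c[2]*0])]))
E
```

```text
2.55 [ 433.5383598  -219.05788793  191.99283075] [ 0.59739283 -0.41392484  0.43521039]
```

View pics/c1.png

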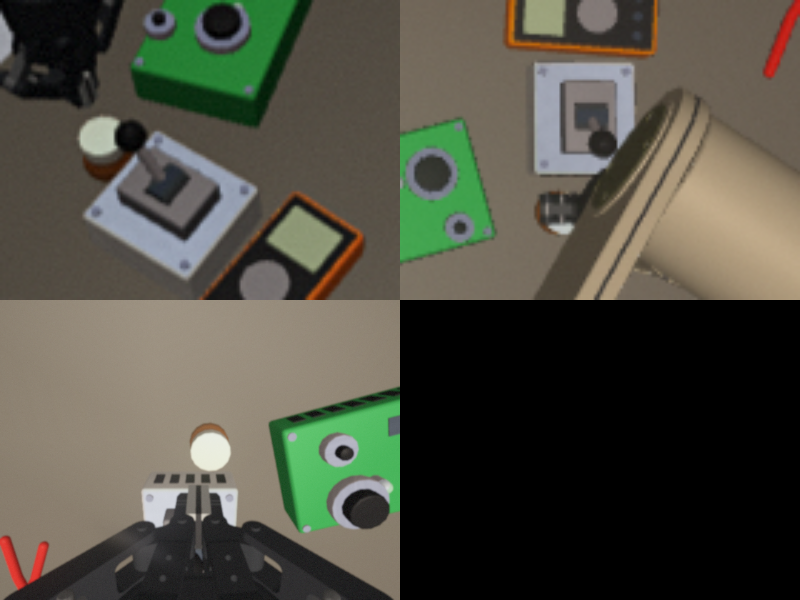

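The fingers are closed above and in front of the jar, just on the -x side of the ball, about 9 mm off in y. Correcting that, then pushing.

Emit:
{"name": "servo_tool", "arguments": {"plan": [[[0,-0.009,-0.008,0,0],[0.01,0,0,0,0],[0.01,0,0,0,0],[0.01,0,0,0,0],[0.01,0,0,0,0],[0.01,0,0,0,0],[0.01,0,0,0,0],[0.01,0,0,0,0],[0,0,0,0,0]]]}}

```text
time: 3.6
tool_pos: [504.8, -228.2, 183.8]
tcp_rot: [-180.0, 0.1, -179.8]
ft_force: [-0.1, -0.4, -0.4]
finger_gap: 0.5
grip_force: 0.0
```

Emit:
{"name": "servo_tool", "arguments": {"plan": [[[0.01,0,0,0,0],[0.01,0,0,0,0],[0.005,0,0,0,0],[0,0,0,0,0],[0,0,0,0,0]]]}}

```text
time: 4.1
tool_pos: [525.8, -228.3, 183.2]
tcp_rot: [179.9, -0.5, -179.9]
ft_force: [-20.7, 1.3, 11.7]
finger_gap: -0.3
grip_force: 10.5
```

The 20 N reaction means the end stop is reached. Backing off, then lifting.

Emit:
{"name": "servo_tool", "arguments": {"plan": [[[-0.02,0,0,0,0],[-0.03,0,0,0,0],[-0.03,0,0,0,0],[0,0,0.04,0,0],[0,0,0.04,0,0],[0,0.05,0.04,4,0.052],[0,0.05,0,4,0.052],[0,0.05,0,4,0.052],[0,0.05,0,4,0.052],[0,0.05,0,4,0.052]]]}}

```text
time: 5.1
tool_pos: [448.7, 12.6, 295.7]
tcp_rot: [-180.0, 0.1, -159.7]
ft_force: [0.3, 1.1, -1.0]
finger_gap: 51.8
grip_force: 0.0
```

```bash
python3 - <<'E'
from bench import sense, optics, r
import cv2,numpy as np
from h import *
s=sense();print(s["time"],s["tool_pos"],s["tcp_rot"],s["finger_gap"])
t,c=optics.snapshot("top"),optics.snapshot("scene")
for o,n,b in((t,60,(346,205,384,257)),(c,35,(180,245,250,312))): print(blobs(o,b,n,20))
cv2.imwrite("pics/c2.png",np.hstack([cv2.resize(c["frame"][215:320,150:290],(400,300)),cv2.resize(t["frame"][195:300,300:440],(400,300))]))
E
```

```text
5.1 [448.6597325   12.64702866 295.74284436] [-1.79964143e+02  1.08545374e-01 -1.59724280e+02] 51.79171103622234
[(np.int32(141), np.int32(38), np.int32(6), array([368.4, 207.6])), (np.int32(69), np.int32(9), np.int32(9), array([370., 223.]))]
[(np.int32(109), np.int32(19), np.int32(17), array([214.2, 275.7])), (np.int32(69), np.int32(34), np.int32(17), array([211.8, 290.1])), (np.int32(114), np.int32(21), np.int32(24), array([240.2, 302.9]))]
```

View pics/c2.png

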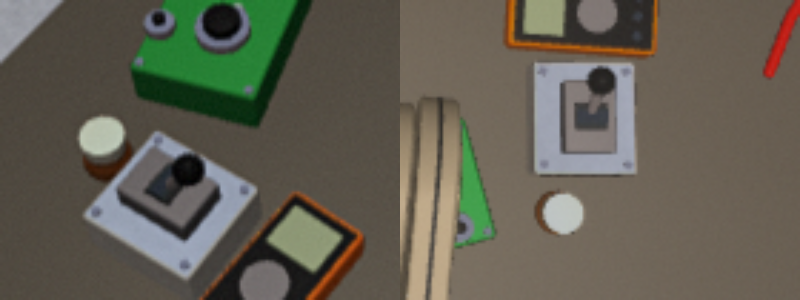

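The lever ball has moved 56 mm to the +x end, now at (370,223) in the full top image, and the jar and meter are unmoved. Next, over to the relay for two wrist views.

Emit:
{"name": "servo_tool", "arguments": {"plan": [[[0.015,0.04,0,1,0.052],[0.015,0.04,0,1,0.052],[0.015,0.04,0,0,0.052],[0.015,0.04,0,0,0.052],[0.015,0.03,0,0,0.052],[0,0,0,0,0.052],[0,0,0,0,0.052]]]}}

```text
time: 5.9
tool_pos: [523.9, 200.9, 294.6]
tcp_rot: [-180.0, -0.0, -157.8]
ft_force: [0.0, -1.4, -0.2]
finger_gap: 51.9
grip_force: 0.0
```

```bash
python3 - <<'E'
from bench import sense, optics
import cv2,pickle
s=sense();print(s["time"],s["tool_pos"],s["tcp_rot"])
o=optics.snapshot("wrist");pickle.dump(o,open("w1.pkl","wb"));cv2.imwrite("pics/w1.png",o["frame"])
E
```

```text
5.9 [523.88702651 200.9160684  294.61673132] [-1.79986905e+02 -3.91139146e-02 -1.57809670e+02]
```

View pics/w1.png

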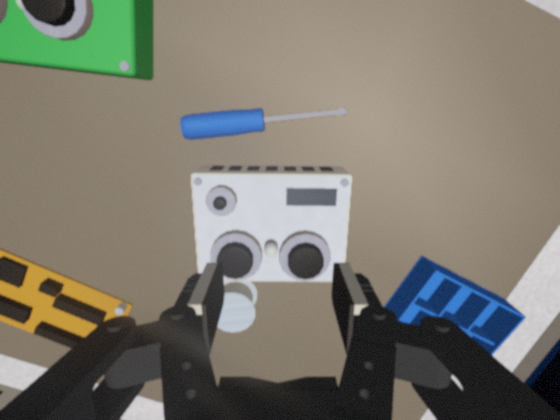

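Emit:
{"name": "servo_tool", "arguments": {"plan": [[[0.0,0.03,0,0,0.052],[0,0.03,0,0,0.052],[0,0,0,0,0.052],[0,0,0,0,0.052]]]}}

```text
time: 6.35
tool_pos: [523.5, 259.9, 295.2]
tcp_rot: [-180.0, 0.0, -157.9]
ft_force: [-0.4, -0.7, 0.4]
finger_gap: 52.3
grip_force: 0.0
```

```bash
python3 - <<'E'
from bench import sense, optics
import cv2,pickle
s=sense();print(s["time"],s["tool_pos"],s["tcp_rot"])
o=optics.snapshot("wrist");pickle.dump(o,open("w2.pkl","wb"));cv2.imwrite("pics/w2.png",o["frame"])
E
```

```text
6.35 [523.49448581 259.8646017  295.16564831] [-1.79970609e+02  4.59487798e-03 -1.57867058e+02]
```

View pics/w2.png

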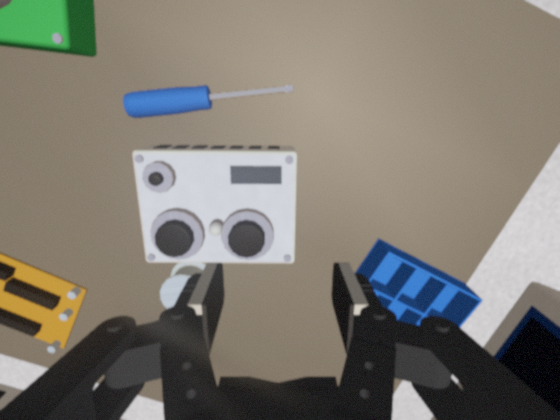

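In view 1 the buttons sit at about (236,258) for b and (306,259) for a; in view 2 at (174,237) and (246,238). The test button is upper left, away from the fingers, and the spool stands just beyond button b.

```bash
python3 - <<'E'
import pickle
from h import *
w=[pickle.load(open(f"w{i}.pkl","rb")) for i in(1,2)]
bx=[((212,235,263,285),(280,235,329,285)),((148,208,207,262),(222,208,272,262))]
C=[[max(blobs(o,b,75,60),key=lambda q:q[0]) for b in B] for o,B in zip(w,bx)];print(C)
P=[tri(w[0],C[0][i][3],w[1],C[1][i][3]) for i in(0,1)]
for i,n in enumerate("ba"):print(n,P[i][0].round(1),P[i][1].round(1),*[plane(w[k],C[k][i][3],74).round(1) for k in(0,1)])
for k in(0,1):
    b,a=[plane(w[k],C[k][i][3],74) for i in(0,1)];v=a-b
    print("mid",((a+b)/2).round(1),"sep",np.linalg.norm(v).round(1),"yaw",np.degrees(np.arctan2(-v[0],v[1])).round(2))
E
```

```text
[[(np.int32(804), np.int32(40), np.int32(41), array([230.3, 264.8])), (np.int32(900), np.int32(34), np.int32(34), array([305.3, 260.5]))], [(np.int32(632), np.int32(35), np.int32(34), array([172.4, 240.3])), (np.int32(349), np.int32(33), np.int32(19), array([246.4, 246.5]))]]
b [601.  183.5  82. ] 3.0 [606.9 183.9  74. ] [603.4 182.4  74. ]
a [576.3 249.6  79.4] 7.2 [574.7 250.2  74. ] [582.6 250.6  74. ]
mid [590.8 217.1  74. ] sep 73.8 yaw 25.88
mid [593.  216.5  74. ] sep 71.3 yaw 16.98
```

The masks caught shading and a fingertip, so I am refitting with circles.

```bash
python3 - <<'E'
import pickle
from h import *
w=[pickle.load(open(f"w{i}.pkl","rb")) for i in(1,2)]
g=[((236,258),(306,259)),((174,237),(246,238))]
C=[]
for o,G in zip(w,g):
    im=cv2.GaussianBlur(cv2.cvtColor(o["frame"],cv2.COLOR_BGR2GRAY),(0,0),1.2);row=[]
    for x,y in G:
        k=6;c=cv2.resize(im[y-32:y+32,x-32:x+32],None,fx=k,fy=k,interpolation=cv2.INTER_CUBIC)
        h=cv2.HoughCircles(c,cv2.HOUGH_GRADIENT_ALT,1,20,param1=150,param2=.5,minRadius=14*k,maxRadius=30*k)
        h=[] if h is None else h[0][:4]
        hh=[(round(float(q[0])/k+x-32,1),round(float(q[1])/k+y-32,1),round(float(q[2])/k,1)) for q in h];print(x,y,hh);row.append(hh)
    C.append(row)
for r0,nm,z in((14,"top",74),(22,"collar",62)):
    try:
        S=[[ [q for q in c if r0<=q[2]<r0+8][0][:2] for c in row] for row in C]
    except IndexError: print(nm,"missing");continue
    for i,n in enumerate("ba"):print(nm,n,*[v.round(1) for v in tri(w[0],S[0][i],w[1],S[1][i])])
    for k in(0,1):
        b,a=[plane(w[k],S[k][i],z) for i in(0,1)];v=a-b
        print(nm,"mid",((a+b)/2).round(1),"sep",np.linalg.norm(v).round(1),"yaw",np.degrees(np.arctan2(-v[0],v[1])).round(2))
E
```

```text
236 258 []
306 259 []
174 237 []
246 238 []
top missing
collar missing
```

```bash
python3 - <<'E'
import pickle
from h import *
w=[pickle.load(open(f"w{i}.pkl","rb")) for i in(1,2)]
g=[((236,258),(306,259)),((174,237),(246,238))];C=[]
for o,G in zip(w,g):
    im=cv2.cvtColor(o["frame"],cv2.COLOR_BGR2GRAY);row=[]
    for x,y in G:
        k=4;c=cv2.GaussianBlur(cv2.resize(im[y-32:y+32,x-32:x+32],None,fx=k,fy=k,interpolation=cv2.INTER_CUBIC),(0,0),3)
        q=cv2.HoughCircles(c,cv2.HOUGH_GRADIENT,1,400,param1=60,param2=12,minRadius=15*k,maxRadius=20*k)[0][0]
        row.append((q[0]/k+x-32,q[1]/k+y-32));print(x,y,np.round(row[-1],1),q[2]/k)
    C.append(row)
for i,n in enumerate("ba"):print(n,*[v.round(1) for v in tri(w[0],C[0][i],w[1],C[1][i])])
for k in(0,1):
    b,a=[plane(w[k],C[k][i],74) for i in(0,1)];v=a-b
    print("mid",((a+b)/2).round(1),"sep",np.linalg.norm(v).round(1),"yaw",np.degrees(np.arctan2(-v[0],v[1])).round(2))
E
```

```text
236 258 [235.1 260.4] 18.275
306 259 [305.9 260.6] 18.075
174 237 [174.1 237.6] 18.975
246 238 [246.6 238.9] 18.5
b [592.1 185.7  90.1] 0.4
a [569.2 247.2  87.4] 0.4
mid [587.6 218.7  74. ] sep 69.3 yaw 22.03
mid [587.6 215.6  74. ] sep 69.5 yaw 21.13
```

Both camera pairs put the button tops near z=88, not 74, with the correct 66 mm separation. So the midpoint is about (581,216) and the yaw about 21.5°. Since the heights disagree, I'll descend carefully and check by force.

Emit:
{"name": "servo_tool", "arguments": {"plan": [[[0.03,-0.022,0,-0.5,0.052],[0.0275,-0.022,0,0,0.052],[0,0,-0.04,0,0.052],[0,0,-0.04,0,0.052],[0,0,-0.02,0,0.052],[0,0,0,0,0.052],[0,0,0,0,0.052]]]}}

```text
time: 7.1
tool_pos: [581.2, 215.6, 195.7]
tcp_rot: [-180.0, -0.0, -158.4]
ft_force: [-0.4, -0.8, 0.4]
finger_gap: 52.2
grip_force: 0.0
```

```bash
python3 - <<'E'
from bench import sense, optics
import cv2,numpy as np
s=sense();print(s["time"],s["tool_pos"],s["tcp_rot"],s["ft_force"],s["finger_gap"])
w=optics.snapshot("wrist")["frame"];c=optics.snapshot("scene")["frame"]
cv2.imwrite("pics/c3.png",np.hstack([cv2.resize(w[100:400,80:480],(400,300)),cv2.resize(c[110:230,250:410],(400,300))]))
E
```

```text
7.1 [581.17588552 215.64276587 195.70067153] [-1.79986827e+02 -6.39966410e-04 -1.58425580e+02] [-0.40205076 -0.79628663  0.39089546] 52.161982888903026
```

View pics/c3.png

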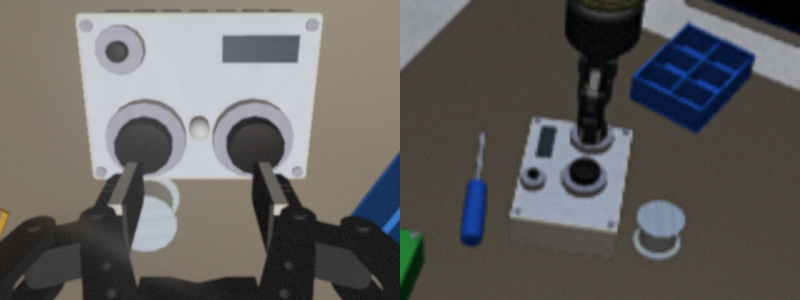

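The fingertips are lined up symmetrically over the two buttons, which sit at about (142,145) and (250,145) in the crop. The test button and lamp are clear. Descending to feel for contact.

Emit:
{"name": "servo_tool", "arguments": {"plan": [[[0,0,-0.015,0,0.052],[0,0,-0.015,0,0.052],[0,0,-0.003,0,0.052],[0,0,-0.003,0,0.052],[0,0,0,0,0.052]]]}}

```text
time: 7.7
tool_pos: [580.3, 216.6, 158.6]
tcp_rot: [180.0, -0.1, -158.3]
ft_force: [-4.9, -2.5, 6.9]
finger_gap: 52.0
grip_force: 3.3
```

Emit:
{"name": "servo_tool", "arguments": {"plan": [[[0,0,-0.003,0,0.052],[0,0,-0.003,0,0.052],[0,0,0,0,0.052]]]}}

```text
time: 8.0
tool_pos: [580.8, 216.8, 155.1]
tcp_rot: [-180.0, -0.0, -158.3]
ft_force: [-11.0, -3.5, 20.1]
finger_gap: 52.3
grip_force: 9.8
```

Contact began near TCP z=163. A force of 6.9 N at 158.6 and 20 N at 155.1 fits both springs being compressed to the stop. Adding 1 mm and checking balance by the wrist moment.

Emit:
{"name": "servo_tool", "arguments": {"plan": [[[0,0,-0.001,0,0.052],[0,0,0,0,0.052],[0,0,0,0,0.052],[0,0,0,0,0.052],[0,0,0,0,0.052]]]}}

```text
time: 8.5
tool_pos: [580.8, 216.8, 155.1]
tcp_rot: [-180.0, -0.0, -158.3]
ft_force: [-14.7, -5.2, 24.6]
finger_gap: 52.4
grip_force: 12.6
```

```bash
python3 - <<'E'
from bench import sense, optics
import cv2,numpy as np
s=sense();print(s["time"],s["tool_pos"],s["tcp_rot"],s["ft_force"],s["wrist_torque"])
w=optics.snapshot("wrist")["frame"];c=optics.snapshot("scene")["frame"]
cv2.imwrite("pics/c4.png",np.hstack([cv2.resize(w[180:330,170:370],(400,300),interpolation=2),cv2.resize(c[135:225,275:395],(400,300),interpolation=2)]))
E
```

```text
8.5 [580.82088615 216.78236257 155.06192881] [-1.79986746e+02 -2.03726892e-02 -1.58334326e+02] [-14.70329326  -5.15741095  24.64210376] [-7.87766083e-01  2.32012944e+00 -1.23253670e-03]
```

View pics/c4.png

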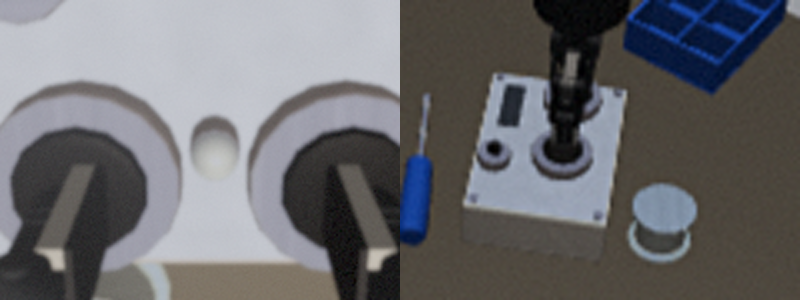

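Each fingertip bears on one button near its centre. An extra 1 mm commanded gave no motion (24 N, nearly balanced), so both are at the stop. Holding for 4 s.

Emit:
{"name": "servo_tool", "arguments": {"plan": [[[0,0,-0.001,0,0.052],[0,0,0,0,0.052],[0,0,0,0,0.052],[0,0,0,0,0.052],[0,0,0,0,0.052],[0,0,0,0,0.052],[0,0,0,0,0.052],[0,0,0,0,0.052],[0,0,0,0,0.052],[0,0,0,0,0.052]]]}}

```text
time: 9.6
tool_pos: [580.9, 216.8, 155.0]
tcp_rot: [-180.0, -0.0, -158.3]
ft_force: [-18.0, -5.8, 31.9]
finger_gap: 52.2
grip_force: 15.8
```

Emit:
{"name": "servo_tool", "arguments": {"plan": [[[0,0,0,0,0.052],[0,0,0,0,0.052],[0,0,0,0,0.052],[0,0,0,0,0.052],[0,0,0,0,0.052],[0,0,0,0,0.052],[0,0,0,0,0.052],[0,0,0,0,0.052],[0,0,0,0,0.052],[0,0,0,0,0.052]]]}}

```text
time: 10.6
tool_pos: [580.8, 216.8, 154.9]
tcp_rot: [-180.0, -0.0, -158.3]
ft_force: [-17.1, -6.7, 32.3]
finger_gap: 51.9
grip_force: 15.8
```

Emit:
{"name": "servo_tool", "arguments": {"plan": [[[0,0,0,0,0.052],[0,0,0,0,0.052],[0,0,0,0,0.052],[0,0,0,0,0.052],[0,0,0,0,0.052],[0,0,0,0,0.052],[0,0,0,0,0.052],[0,0,0,0,0.052],[0,0,0,0,0.052],[0,0,0,0,0.052]]]}}

```text
time: 11.6
tool_pos: [580.9, 216.8, 155.0]
tcp_rot: [-180.0, -0.0, -158.3]
ft_force: [-17.4, -5.7, 30.4]
finger_gap: 52.1
grip_force: 15.8
```

Emit:
{"name": "servo_tool", "arguments": {"plan": [[[0,0,0,0,0.052],[0,0,0,0,0.052],[0,0,0,0,0.052],[0,0,0,0,0.052],[0,0,0,0,0.052],[0,0,0,0,0.052],[0,0,0,0,0.052],[0,0,0,0,0.052],[0,0,0,0,0.052],[0,0,0,0,0.052]]]}}

```text
time: 12.6
tool_pos: [580.9, 216.8, 155.0]
tcp_rot: [-180.0, -0.0, -158.3]
ft_force: [-17.7, -6.2, 31.1]
finger_gap: 52.1
grip_force: 15.8
```

Held for over 4 s. Releasing slowly, watching the force for the spring travel.

Emit:
{"name": "servo_tool", "arguments": {"plan": [[[0,0,0.0035,0,0.052],[0,0,0.001,0,0.052],[0,0,0,0,0.052]]]}}

```text
time: 12.9
tool_pos: [580.9, 216.8, 156.6]
tcp_rot: [-180.0, 0.0, -158.3]
ft_force: [-4.1, -1.8, 7.9]
finger_gap: 52.1
grip_force: 4.2
```

Emit:
{"name": "servo_tool", "arguments": {"plan": [[[0,0,0.003,0,0.052],[0,0,0,0,0.052],[0,0,0,0,0.052]]]}}

```text
time: 13.2
tool_pos: [581.0, 216.9, 159.2]
tcp_rot: [-180.0, 0.0, -158.3]
ft_force: [-2.5, -0.9, 5.5]
finger_gap: 51.7
grip_force: 3.1
```

Emit:
{"name": "servo_tool", "arguments": {"plan": [[[0,0,0.003,0,0.052],[0,0,0,0,0.052],[0,0,0,0,0.052]]]}}

```text
time: 13.5
tool_pos: [581.1, 216.9, 161.7]
tcp_rot: [-180.0, 0.0, -158.3]
ft_force: [0.4, 0.7, 3.3]
finger_gap: 51.8
grip_force: 2.0
```

Emit:
{"name": "servo_tool", "arguments": {"plan": [[[0,0,0.01,0,0.052],[0,0,0.03,0,0.052],[0,0,0.04,0,0.052],[-0.02,-0.01,0.04,0,0.052],[-0.025,-0.01,0,0,0.052],[0,0,0,0,0.052]]]}}

```text
time: 14.1
tool_pos: [534.5, 196.2, 283.0]
tcp_rot: [-180.0, 0.0, -158.4]
ft_force: [0.5, 0.5, -1.3]
finger_gap: 52.0
grip_force: 0.0
```

```bash
python3 - <<'E'
from bench import sense, optics
import cv2,numpy as np
s=sense();print(s["time"],s["tool_pos"],s["ft_force"])
w,c,t=[optics.snapshot(n)["frame"] for n in("wrist","scene","top")]
cv2.imwrite("pics/c5.png",np.vstack([np.hstack([cv2.resize(w[130:330,140:400],(390,300)),cv2.resize(c[140:330,170:417],(390,300))]),np.hstack([cv2.resize(t[100:330,90:470],(495,300)),np.zeros((300,285,3),np.uint8)])]))
E
```

```text
14.1 [534.49638963 196.19051112 283.02403265] [ 0.52347664  0.52697714 -1.2959097 ]
```

View pics/c5.png

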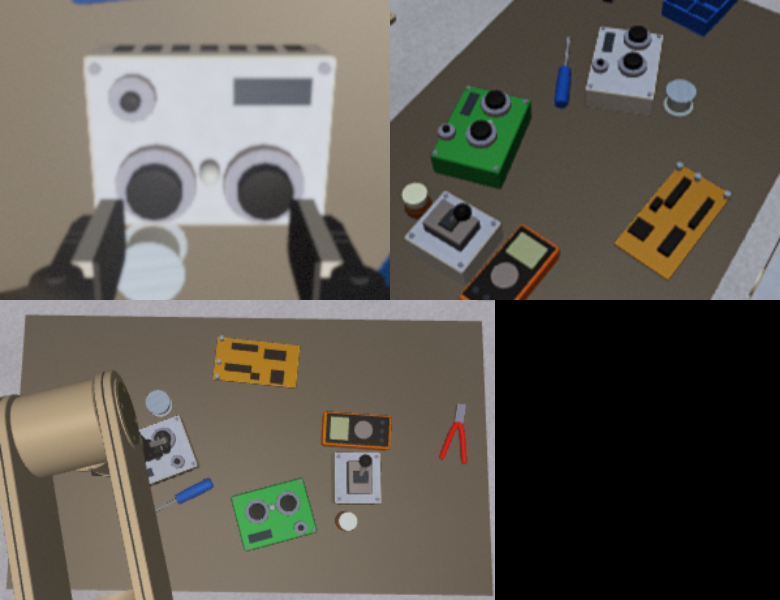

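Everything is in order: the lever is at the +x end, both large buttons are up, nothing else has moved and the arm is clear. The release force fell smoothly at the two-spring rate, and the balanced 31 N hold means well over 5 N on each button. Handing in.

```bash
python3 -c "
from bench import r
print(r.hand_in())"
```

```text
the job is handed in; nothing more can be done
None
```

I pushed the lever fully over, held both large buttons down together for over 4 s and let them spring back, touched nothing else, and handed the job in; no verdict came back.

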